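Slide the notched gauge plate over the board's edge

TASK

The brush maker across the bench needs the flat steel gauge with the three notches, but lying flat on the work board it cannot be got hold of. Without lifting it, slide it across the board to the long edge farthest from the robot until about a third of its length sticks out past that edge, square to it, and leave it lying there flat. Leave the plain rectangular plate and the round plate where they lie.

Things in the scene. Friction and masses are not known exactly. Their poses are not given: they have to be found in the camera images.
- gauge: Loose flat bare-steel plate, 100 (its x) by 110 (y) by 5 mm thick, about 0.36 kg, on the board. Three notches 10, 16 and 22 mm wide, 35 deep, open at its +x edge, which faces the board's far edge (within 8 degrees); its -x edge, nearer the robot, is straight and solid. Origin: centre of the underside of its 100 x 110 outline, z up. Slides with a few newtons; tips off if half its length is out.
- board: Fixed wooden slab, 260 (x) by 580 (y) by 45 mm high. Origin: centre of its underside; +x points away from the robot (within 6 degrees), so its far long edge is at x = +130 mm. Three plates lie on it side by side, 160 mm apart along y, the gauge in any place, with 45 mm or more of bare board on their robot side. A metal ferrule (24 mm wide, 30 high) stands near each end.
- plain_plate: Plain rectangular bare-steel plate without notches, 100 (x) by 110 (y) by 5 mm, lying loose on the board. Origin: centre of its underside. To be left where it lies.
- disc_plate: Round bare-steel plate, 104 mm diameter, 5 mm thick, lying loose on the board. Origin: centre of its underside. To be left where it lies.
Things that resemble listed ones, but are neither listed nor needed, are in the scene too. What is shaped like the gauge but brown or pink is not meant.

How it is judged (in metres and radians):
At the end, for the whole second after the job is handed in: The notched gauge lies flat (within 3 degrees) and at rest on the board's top, square to the far edge within 12 degrees, with 18 to 47 mm of its 100 mm length (measured along its middle) past the far edge of the board (x of gauge in the frame of board between 0.098 and 0.127 m and z of gauge in the frame of board between 0.042 and 0.05 m and angle between gauge's own z axis and vertical below 0.06 rad and angle between the x axis of gauge and the x axis of board, either way round below 0.21 rad and linear speed of gauge below 0.01 m/s); the robot touches nothing.
It fails at once if the gauge is lifted more than 20 mm off the board (z of gauge in the frame of board above 0.065 m).
It fails at once if the gauge falls off the board (z of gauge in the frame of board below 0.025 m).
It fails at once if the plain plate is moved more than 15 mm (distance of plain_plate from where it was at the start of the episode above 0.015 m).
It fails at once if the round plate is moved more than 15 mm (distance of disc_plate from where it was at the start of the episode above 0.015 m).
It also fails if it takes over 35 s, if anything falls off the work surface, if the arm or the gripper's body presses on something with over 40 N, if the wrist force passes 120 N, or if a joint passes its speed limit or range.

ROBOT

A 6-joint arm with a two-finger parallel gripper is mounted at the origin on the work surface. World frame = base frame: x ahead of the robot, y to its left, z up, the work surface at z = 0. Lengths are in m, angles in degrees, forces in N, time in s.
With the tool pointing down it reaches from about 0.25 to 0.725 m from the base axis. Payload 9.7 kg.
Tool frame: the origin (TCP) lies between the finger pads; the fingertips stand 11 mm ahead of it and the grasp point (between the pads) lies 8 mm behind it; z points along the fingers, x is the direction in which the jaws open and shut, and the axes are right-handed (so a half turn about z gives the same grasp; the last joint's range is limited). The gripper opens to 85 mm and grips with 20 to 120 N. Pads are 22 mm wide; open, the fingers measure 114 mm over their backs; the gripper's body (76 mm by 85 mm) begins 54 mm behind the grasp point. The pads swing forward as they close: fully open they stand 13 mm farther back than shut.
Start: joints at [0, 4.979, 10.078, 95.1, 0, 90], TCP at [0.55, -0, 0.206] pointing down, gripper open.
Joint ranges: [-179.16, 179.16], [-48.56, 103.87], [-65.8, 70.77], [-126.05, 130.52], [-82.76, 87.17], [-180, 180]. Speed limits (degrees/s): [127.2, 127.2, 147.25, 180, 180, 180].

INTERFACE

Orientations are given as [roll, pitch, yaw] about the fixed x, y, z axes, in that order (R = Rz(yaw) Ry(pitch) Rx(roll)).
In Python, from workcell import get_obs, camera, job_done gives the robot as it stands.
- The arm moves only by the tool arm_command, never from a script. Its argument "increments" is a list of rows, each a list of 2 entries, a list of its own where there are three numbers: the shift along the tool's x, y, z in units of 25 mm (1.0 is 25 mm), then the turn about the tool's z in units of 6 degrees (1.0 is 6 degrees). In form: [[[dx, dy, dz], roll], ...]. A call has 1 to 5 rows; each row is the pose to reach, as a shift and turn from the pose measured when the call began, along the tool's axes at that moment; what a row does not reach only later rows make up. A row lasts 1/10 s, in which the tool goes at most 50 mm and 8.59 degrees, less where a joint would pass 70% of its speed; a pose out of reach is approached as far as the arm can. A call with a gripper value outside its range is refused whole. "claw" is the closure, from -1 (fully open) to 1 (shut), so that 0 is half open, set as the call begins (left out, the last holds). The fingers move at their own pace and stop on an object; "force" is the grip in N (left out, the last holds). Time passes only in rows, so rows that repeat a pose let the fingers close. It gives the time, the measured TCP pose, the force and the opening at its end, in the units of the state.
- get_obs(): the state, without advancing time (a new reading comes with each control period).
- camera(name): name is "scene" or "side" or "wrist"; returns a dict with "frame" (420x560x3 uint8, red, green, blue), "range_z" (420x560 float32, m along the optical axis (not along the pixel's ray), 0 where there is no reading), "K" (3x3 intrinsics, pixels), "R" (3x3) and "t" (3): a world point X has camera coordinates R X + t; the wrist camera has in their place "hand_eye" (4x4, takes a point from camera to tool coordinates, whose origin is the TCP and whose axes are the tool frame's). Camera axes: x right, y down, z forward; pixel columns grow to the right and rows downward; lengths in m; the calibration is good to about 2 mm. A picture is of the moment at which its call begins: read the wrist's pose just before it.
- job_done(): hands the job in, once; it reports no verdict.
The state is a dict: "time": time; "q": joint angles; "qd": joint speeds; "joint_efforts": joint torques, N m; "ee_pos": TCP position; "tcp_rot": TCP orientation; "wrist_force": force on the tool from outside, world axes, zero at the start; "torque": the same for the moment, N m; "opening": finger opening in m.
Only numpy, scipy, OpenCV 4.12 (cv2) and the standard library are available. Lean on these libraries where they do the work, as an engineer would, in place of code of your own. Each camera call takes 0.05 s, during which the arm holds its last target.

## Working session

There is one attempt and no reset: what is moved stays moved. The work goes in short steps, Python scripts to look and compute and a tool call to move; the robot and the scene stay as the last step left them, time stands still between calls to the robot, and variables do not carry over. Pictures are saved under pics/ and viewed, and the job is handed in when it is done.

Besides the shell and the picture viewer there is one more tool, called after "Emit:" by a JSON object that holds its "op" and its "data". arm_command: Moves the arm, as the interface text tells. Its arguments: {"type":"object","properties":{"increments":{"type":"array"},"claw":{"type":"number"},"force":{"type":"number"}},"required":["increments"]}

```bash
mkdir -p pics; cat > h.py <<'E'
import numpy as np,cv2
from workcell import get_obs,camera,job_done
def snap(n,f):
    c=camera(n); cv2.imwrite('pics/'+f,c['frame'][:,:,::-1]); np.savez('pics/'+f+'.npz',**c); return c
def cast(c,u,v,z):
    d=np.linalg.inv(c['K'])@np.array([u,v,1.]); R=c['R'];o=-R.T@c['t'];d=R.T@d
    return o+d*(z-o[2])/d[2]
E
python3 - <<'E'
from h import *
print(get_obs())
for n in ('scene','side'): c=snap(n,n+'1.png'); print(n,-c['R'].T@c['t'])
E
```

```text
{'time': 0.0, 'q': array([ 7.76937694e-04,  5.01122493e+00,  1.00340844e+01,  9.51002215e+01,
       -1.65594189e-05,  8.99999429e+01]), 'qd': array([-0.05771866,  0.00647642,  0.03118761, -0.04390209, -0.06763914,
        0.01642349]), 'joint_efforts': array([ 7.68234549e-04, -5.20392072e+01,  4.64802504e+01,  1.63646933e-02,
        2.23589603e-05, -6.77332673e-05]), 'ee_pos': array([5.49729768e-01, 7.36480701e-06, 2.05578591e-01]), 'tcp_rot': array([1.79999984e+02, 7.73620547e-02, 8.34020635e-04]), 'wrist_force': array([-0.20587896, -0.51221267, -1.32553808]), 'torque': array([ 0.01647348, -0.03472665, -0.00254691]), 'opening': 0.08504576042179222}
scene [0.96361187 0.140468   0.65844476]
side [0.41291284 0.66701086 0.63684254]
```

View pics/scene1.png

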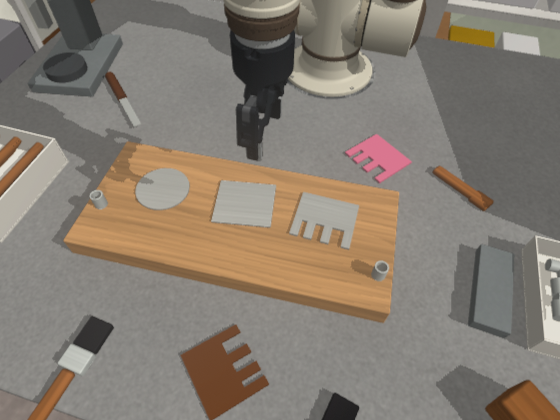

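View pics/side1.png

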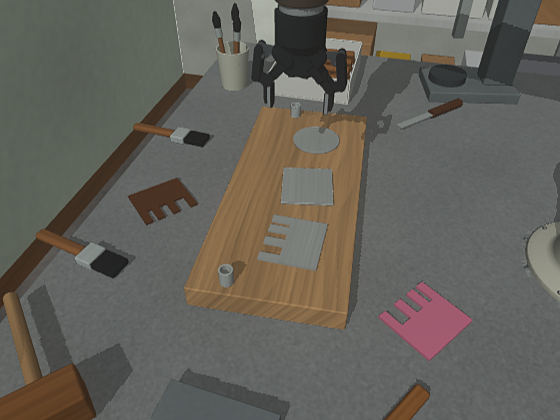

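The grey notched plate on the board at scene (325,220) and side (295,243) is the candidate. The pink one at scene (378,158) and the brown one at (223,370) have a similar shape, but they are coloured and lie off the board. Next I'll measure and take an enlarged crop.

```bash
cat > m.py <<'E'
from h import *
def meas(c,roi=None):
    # rectify to plane z=.05: 1px=0.5mm ; X 0.2..0.9 , Y -.4...4
    s=.0005; P=c['K']@np.c_[c['R'],c['t']]
    def rect(z):
        A=np.array([[s,0,.2],[0,s,-.45],[0,0,z],[0,0,1]]); H=P@A
        return cv2.warpPerspective(c['frame'],np.linalg.inv(H),(1400,1800),flags=cv2.INTER_LINEAR)
    out={}
    im=rect(.045); hsv=cv2.cvtColor(im,cv2.COLOR_RGB2HSV)
    wood=cv2.inRange(hsv,(5,90,100),(22,255,255))
    wood=cv2.morphologyEx(wood,cv2.MORPH_OPEN,np.ones((7,7)))
    k=max(cv2.findContours(wood,cv2.RETR_EXTERNAL,cv2.CHAIN_APPROX_NONE)[0],key=cv2.contourArea)
    bm=np.zeros(wood.shape,np.uint8); cv2.fillPoly(bm,[cv2.convexHull(k)],255)
    im5=rect(.050); h5=cv2.cvtColor(im5,cv2.COLOR_RGB2HSV)
    g=cv2.inRange(h5,(0,0,110),(180,60,255))&bm
    g=cv2.morphologyEx(g,cv2.MORPH_OPEN,np.ones((7,7)))
    for q in cv2.findContours(g,cv2.RETR_EXTERNAL,cv2.CHAIN_APPROX_NONE)[0]:
        if cv2.contourArea(q)<8000: continue
        r=cv2.minAreaRect(q); b=cv2.boxPoints(r)*s+[.2,-.45]
        print('plate c',(np.array(r[0])*s+[.2,-.45]).round(4),'size',(np.array(r[1])*s).round(4),'ang',round(r[2],1),'fill',round(cv2.contourArea(q)/np.prod(r[1]),2)); print(b.round(4).tolist())
    r=cv2.minAreaRect(k);print('board',(np.array(r[0])*s+[.2,-.45]).round(4),(np.array(r[1])*s).round(4),r[2]); print((cv2.boxPoints(r)*s+[.2,-.45]).round(4).tolist())
    print('poly',(cv2.approxPolyDP(cv2.convexHull(k),12,True)[:,0]*s+[.2,-.45]).round(3).tolist())
    return im5
if __name__=='__main__':
    for n in ('scene','side'):
        c=dict(np.load(f'pics/{n}1.png.npz')); im=meas(c); cv2.imwrite(f'pics/rect_{n}.png',cv2.resize(im,None,fx=.33,fy=.33,interpolation=cv2.INTER_AREA)[:,:,::-1])
        if n=='scene': cv2.imwrite('pics/crop.png',cv2.resize(c['frame'][170:270,200:400],None,fx=4,fy=4)[:,:,::-1])
E
python3 m.py
```

```text
plate c [0.528 0.108] size [0.102 0.11 ] ang 0.0 fill 0.84
[[0.477, 0.163], [0.477, 0.053], [0.579, 0.053], [0.579, 0.163]]
plate c [ 0.5365 -0.0466] size [0.1021 0.1104] ang 11.1 fill 0.98
[[0.4758, -0.0022], [0.497, -0.1106], [0.5972, -0.0909], [0.576, 0.0174]]
plate c [ 0.5505 -0.2108] size [0.1035 0.103 ] ang 90.0 fill 0.79
[[0.499, -0.2625], [0.602, -0.2625], [0.602, -0.159], [0.499, -0.159]]
board [ 0.5716 -0.0471] [0.2758 0.5783] 3.534367322921753
[[0.4162, 0.233], [0.4518, -0.3442], [0.7271, -0.3272], [0.6914, 0.25]]
poly [[0.454, -0.343], [0.705, -0.328], [0.724, -0.3], [0.692, 0.237], [0.677, 0.247], [0.417, 0.23]]
plate c [0.529  0.1093] size [0.1145 0.1   ] ang 90.0 fill 0.88
[[0.479, 0.052], [0.579, 0.052], [0.579, 0.1665], [0.479, 0.1665]]
plate c [ 0.5365 -0.0453] size [0.1004 0.1161] ang 11.0 fill 0.96
[[0.4761, 0.002], [0.4984, -0.1119], [0.5969, -0.0927], [0.5747, 0.0213]]
plate c [ 0.5513 -0.2089] size [0.1071 0.1025] ang 83.0 fill 0.75
[[0.494, -0.2558], [0.5957, -0.2683], [0.6087, -0.162], [0.507, -0.1495]]
board [ 0.5623 -0.0329] [0.2583 0.6048] 3.464350461959839
[[0.4152, 0.2612], [0.4517, -0.3426], [0.7095, -0.327], [0.673, 0.2768]]
poly [[0.454, -0.342], [0.709, -0.325], [0.675, 0.242], [0.656, 0.275], [0.418, 0.26]]
```

View pics/crop.png

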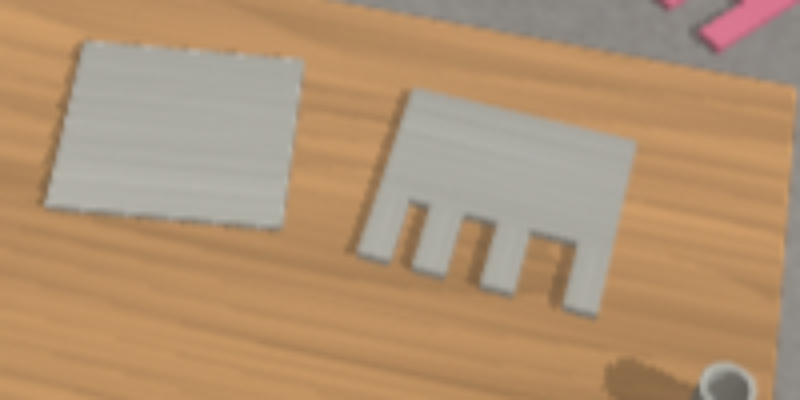

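View pics/rect_scene.png

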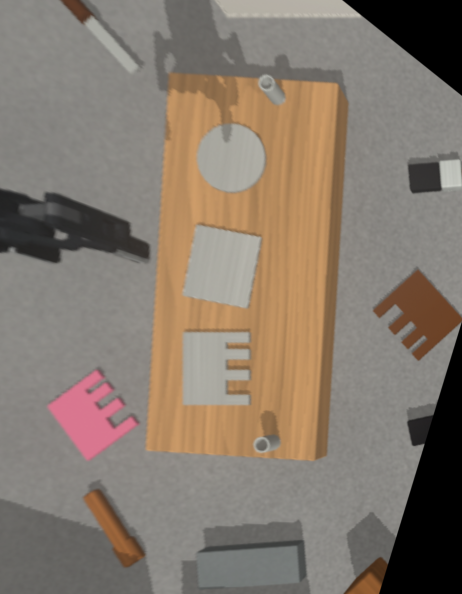

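The crop confirms it: three graded notches, bare steel, open towards the far edge. The plain plate is its neighbour at scene (245,203) and the disc is at (163,188). The gauge centre is about (0.528, 0.108) with yaw about 0. The board yaw is about 3.5° and its centre about (0.563, -0.049), so the push is about 137 mm along board x.

I'll turn the jaws parallel to the gauge's near edge, half open, so there are two contact points.

Emit:
{"op": "arm_command", "data": {"increments": [[[-1.3,-1.4,0],1.4],[[-2.6,-2.8,0],2.8],[[-3.9,-4.3,0],4.2],[[-3.9,-4.3,0],5.6],[[-3.9,-4.3,0],7.0]], "claw": 0}}

```text
time: 0.6
ee_pos: [0.4512, 0.1087, 0.2059]
tcp_rot: [180.0, 0.0, -41.9]
wrist_force: [0.9, -1.2, -0.7]
opening: 0.0425
```

```bash
python3 -c "
from h import *
o=get_obs();print(o['q'].round(1),o['ee_pos'],o['tcp_rot'],o['opening'])"
```

```text
[ 13.5  -6.7  -1.5  95.2   0.  145.5] [0.45121915 0.10868794 0.20591825] [ 1.79972513e+02  4.58259955e-02 -4.19278804e+01] 0.04250540657660004
```

Joint 6 would run out of range this way, so I'll turn the other way to yaw +93.5.

Emit:
{"op": "arm_command", "data": {"increments": [[[0,0,0],-1.4],[[0,0,0],-2.8],[[0,0,0],-4.2],[[0,0,0],-5.6],[[0,0,0],-7.0]]}}

```text
time: 1.1
ee_pos: [0.4511, 0.1086, 0.2056]
tcp_rot: [180.0, 0.1, 0.4]
wrist_force: [-0.1, 0.0, -0.3]
opening: 0.0424
```

Emit:
{"op": "arm_command", "data": {"increments": [[[0,0,0],-1.4],[[0,0,0],-2.8],[[0,0,0],-4.2],[[0,0,0],-5.6],[[0,0,0],-7.0]]}}

```text
time: 1.6
ee_pos: [0.4509, 0.1086, 0.2052]
tcp_rot: [-179.9, 0.1, 42.8]
wrist_force: [-0.7, 0.3, 0.3]
opening: 0.0425
```

Emit:
{"op": "arm_command", "data": {"increments": [[[0,0,0],-1.4],[[0,0,0],-2.8],[[0,0,0],-4.2],[[0,0,0],-5.6],[[0,0,0],-7.0]]}}

```text
time: 2.1
ee_pos: [0.4507, 0.1086, 0.2049]
tcp_rot: [-179.8, 0.0, 85.1]
wrist_force: [-0.1, 0.3, 0.6]
opening: 0.043
```

```bash
python3 -c "
from h import *
o=get_obs();print(o['q'].round(1),o['ee_pos'],o['tcp_rot'],o['opening'],o['time'],o['wrist_force'])"
```

```text
[13.5 -6.6 -1.6 95.2  0.  18.4] [0.45069958 0.10857872 0.2048921 ] [-1.79834021e+02  3.27892476e-02  8.51130848e+01] 0.042989278467742156 2.1 [-0.1119036   0.26307293  0.60391633]
```

Emit:
{"op": "arm_command", "data": {"increments": [[[0,0,1.3],-1.4],[[0,0,2.6],-1.4],[[0,0,3.9],-1.4],[[0,0,5.2],-1.4],[[0,0,5.2],-1.4]]}}

```text
time: 2.6
ee_pos: [0.4477, 0.1079, 0.0707]
tcp_rot: [-179.4, 0.1, 93.5]
wrist_force: [-1.0, 0.2, -0.4]
opening: 0.0428
```

```bash
python3 - <<'E'
from h import *
o=get_obs();print(o['q'].round(1),o['ee_pos'],o['tcp_rot'],o['wrist_force'])
c=snap('side','side2.png'); cv2.imwrite('pics/side2c.png',cv2.resize(c['frame'][130:330,200:450],None,fx=3,fy=3)[:,:,::-1])
c=snap('scene','scene2.png'); cv2.imwrite('pics/scene2c.png',cv2.resize(c['frame'][100:290,230:430],None,fx=3,fy=3)[:,:,::-1])
E
```

```text
[ 13.5  -7.2 -16.9  80.9   0.   10. ] [0.44767661 0.10789994 0.07072401] [-1.79434792e+02  7.86854724e-02  9.35129921e+01] [-0.95697569  0.23105395 -0.44049824]
```

View pics/side2c.png

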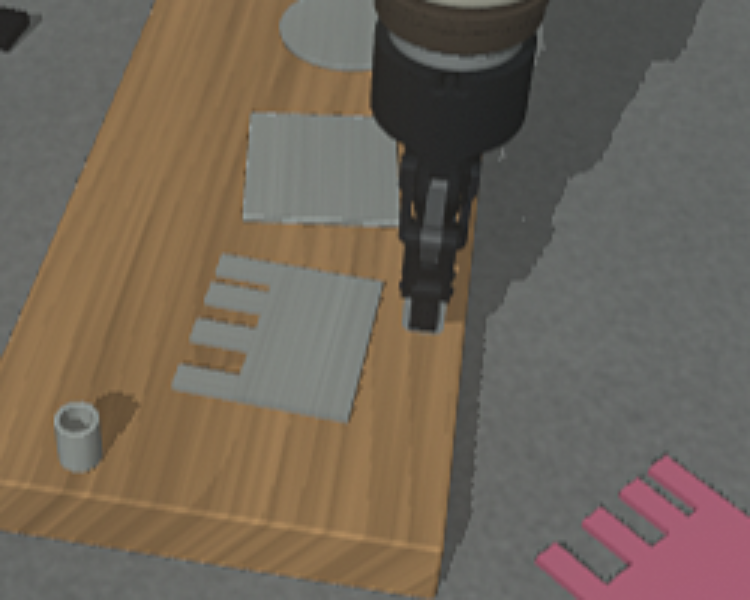

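View pics/scene2c.png

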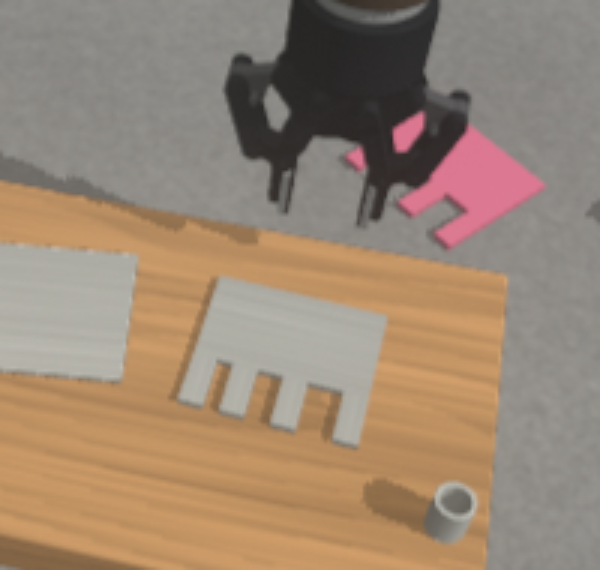

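Side view: the fingertips at crop (423,325) are over bare board behind the gauge's near edge at (365,350), with a clear gap. In the scene view they straddle its middle. I'll descend in small steps and feel for the board.

Emit:
{"op": "arm_command", "data": {"increments": [[[0,0.1,0.2],0],[[0,0.1,0.4],0],[[0,0.1,0.4],0]]}}

```text
time: 3.0
ee_pos: [0.4528, 0.1087, 0.0656]
tcp_rot: [-179.8, 0.0, 93.5]
wrist_force: [-0.2, -0.2, 1.1]
opening: 0.0427
```

Emit:
{"op": "arm_command", "data": {"increments": [[[0,0,0.1],0],[[0,0,0.1],0]]}}

```text
time: 3.2
ee_pos: [0.4528, 0.1086, 0.063]
tcp_rot: [-179.8, 0.0, 93.5]
wrist_force: [0.4, 0.5, 0.2]
opening: 0.0426
```

Emit:
{"op": "arm_command", "data": {"increments": [[[0,0,0.1],0],[[0,0,0.1],0]]}}

```text
time: 3.4
ee_pos: [0.4527, 0.1086, 0.0603]
tcp_rot: [-179.8, 0.0, 93.5]
wrist_force: [-0.4, 0.6, 0.2]
opening: 0.0429
```

Emit:
{"op": "arm_command", "data": {"increments": [[[0,0,0.1],0],[[0,0,0.1],0]]}}

```text
time: 3.6
ee_pos: [0.4525, 0.1086, 0.0574]
tcp_rot: [-179.8, 0.0, 93.5]
wrist_force: [0.9, -0.4, 0.5]
opening: 0.0426
```

Emit:
{"op": "arm_command", "data": {"increments": [[[0,0,0.08],0],[[0,0,0.08],0]]}}

```text
time: 3.8
ee_pos: [0.4523, 0.1085, 0.0551]
tcp_rot: [-179.7, 0.0, 93.5]
wrist_force: [0.7, 0.3, 0.1]
opening: 0.0426
```

```bash
python3 - <<'E'
from h import *
o=get_obs();print(o['ee_pos'],o['wrist_force'])
c=snap('side','side3.png'); cv2.imwrite('pics/side3c.png',cv2.resize(c['frame'][190:290,260:390],None,fx=6,fy=6)[:,:,::-1])
E
```

```text
[0.45231625 0.10852913 0.05511411] [0.73353167 0.32221572 0.14422309]
```

View pics/side3c.png

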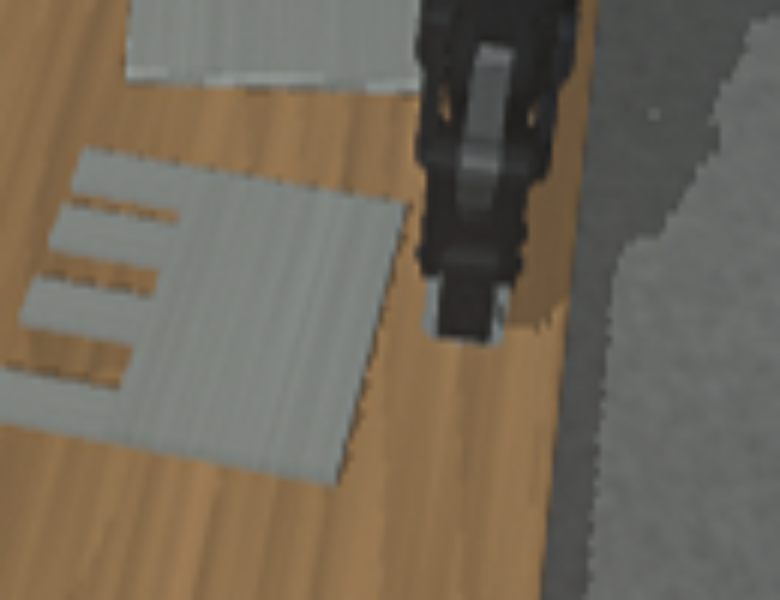

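No contact yet. The tips and their shadow at crop (500,320) are nearly together, so I'll use smaller steps.

Emit:
{"op": "arm_command", "data": {"increments": [[[0,0,0.06],0],[[0,0,0.06],0]]}}

```text
time: 4.05
ee_pos: [0.4523, 0.1086, 0.0536]
tcp_rot: [-179.7, 0.0, 93.5]
wrist_force: [-0.3, 0.5, 0.8]
opening: 0.0426
```

Emit:
{"op": "arm_command", "data": {"increments": [[[0,0,0.05],0],[[0,0,0.05],0]]}}

```text
time: 4.25
ee_pos: [0.4522, 0.1085, 0.0521]
tcp_rot: [-179.7, 0.0, 93.5]
wrist_force: [0.1, -0.0, -0.5]
opening: 0.0426
```

Emit:
{"op": "arm_command", "data": {"increments": [[[0,0,0.05],0],[[0,0,0.05],0]]}}

```text
time: 4.45
ee_pos: [0.4521, 0.1085, 0.0507]
tcp_rot: [-179.7, 0.0, 93.5]
wrist_force: [0.6, -0.2, 1.1]
opening: 0.043
```

Emit:
{"op": "arm_command", "data": {"increments": [[[0,0,0.04],0],[[0,0,0.04],0]]}}

```text
time: 4.65
ee_pos: [0.452, 0.1085, 0.0496]
tcp_rot: [-179.7, 0.0, 93.5]
wrist_force: [-0.3, -0.3, 0.2]
opening: 0.0423
```

Emit:
{"op": "arm_command", "data": {"increments": [[[0,0,0.04],0],[[0,0,0.04],0]]}}

```text
time: 4.85
ee_pos: [0.4519, 0.1085, 0.0484]
tcp_rot: [-179.7, 0.0, 93.5]
wrist_force: [-0.6, 0.3, -0.2]
opening: 0.043
```

```bash
python3 - <<'E'
from h import *
o=get_obs();print(o['ee_pos'],o['wrist_force'])
c=snap('side','side4.png'); cv2.imwrite('pics/side4c.png',cv2.resize(c['frame'][190:290,260:390],None,fx=6,fy=6)[:,:,::-1])
c=snap('scene','scene4.png'); cv2.imwrite('pics/scene4c.png',cv2.resize(c['frame'][140:240,280:410],None,fx=6,fy=6)[:,:,::-1])
E
```

```text
[0.45193074 0.1084687  0.04840231] [-0.60971177  0.34812005 -0.22832733]
```

View pics/side4c.png

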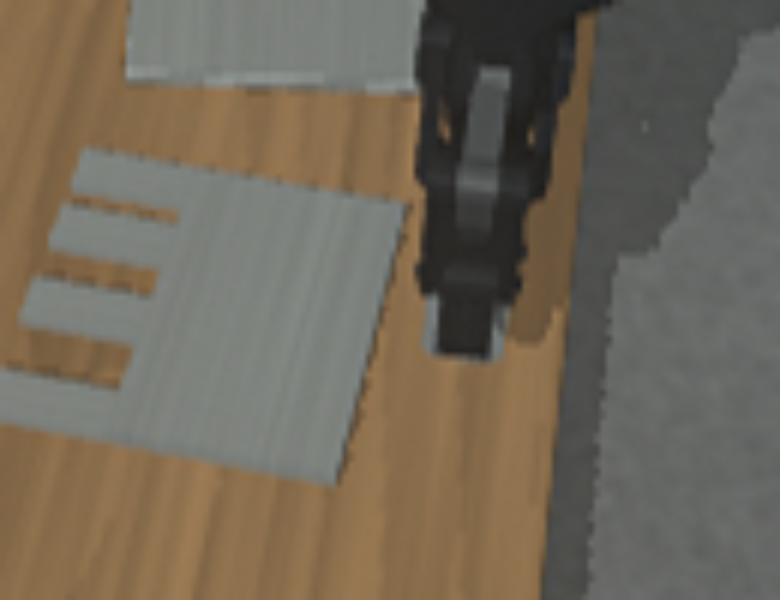

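View pics/scene4c.png

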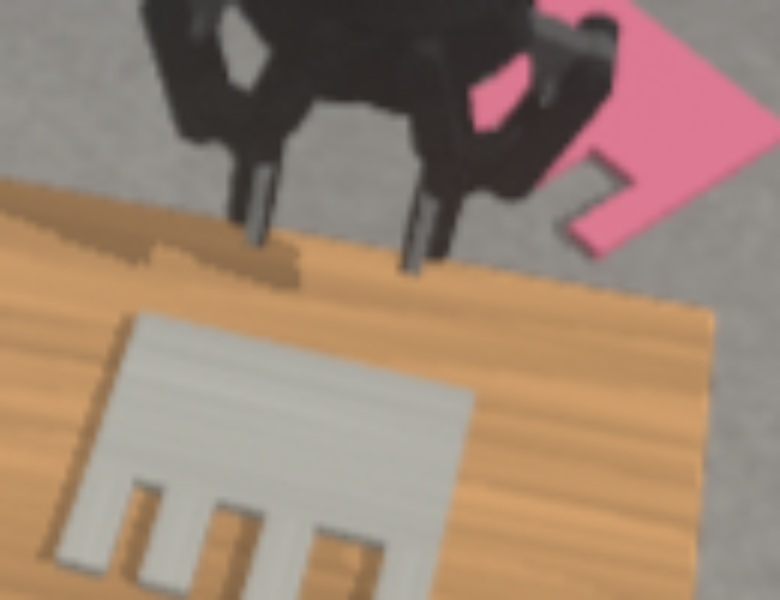

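```bash
python3 - <<'E'
from h import *
c=dict(np.load('pics/scene4.png.npz'));s=dict(np.load('pics/side4.png.npz'))
for z in (.045,.05,.055,.06,.065):
    print(z,cast(c,348.7,185,z)[:2].round(4),cast(c,323,180.5,z)[:2].round(4),cast(s,332.5,249,z)[:2].round(4),cast(s,341.5,249.5,z)[:2].round(4))
E
```

```text
0.045 [0.4299 0.1355] [0.4338 0.084 ] [0.4599 0.1074] [0.4448 0.1048]
0.05 [0.4342 0.1355] [0.4382 0.0844] [0.4595 0.1122] [0.4445 0.1096]
0.055 [0.4386 0.1356] [0.4425 0.0849] [0.4591 0.1169] [0.4442 0.1143]
0.06 [0.4429 0.1356] [0.4468 0.0853] [0.4587 0.1216] [0.444  0.1191]
0.065 [0.4473 0.1357] [0.4511 0.0858] [0.4583 0.1264] [0.4437 0.1238]
```

```bash
python3 - <<'E'
from h import *
for f in ('scene4','side4'):
    c=dict(np.load(f'pics/{f}.png.npz'));r=c['range_z'];K=c['K']
    v,u=np.mgrid[:420,:560];P=np.stack([(u-K[0,2])/K[0,0]*r,(v-K[1,2])/K[1,1]*r,r],-1)
    X=(P-c['t'])@c['R']
    m=(r>0)&(X[...,0]>.43)&(X[...,0]<.475)&(X[...,1]>.05)&(X[...,1]<.17)&(X[...,2]>.05)&(X[...,2]<.1)
    Y=X[m];Y=Y[np.argsort(Y[:,2])];print(f,len(Y));print(Y[::max(1,len(Y)//25)].round(3).tolist())
    print('board z',np.median(X[(X[...,0]>.62)&(X[...,0]<.66)&(X[...,1]>0)&(X[...,1]<.15)][:,2]))
E
```

```text
scene4 96
[[0.455, 0.087, 0.077], [0.462, 0.087, 0.08], [0.461, 0.136, 0.081], [0.446, 0.087, 0.082], [0.459, 0.076, 0.084], [0.464, 0.083, 0.085], [0.461, 0.134, 0.086], [0.457, 0.14, 0.087], [0.456, 0.138, 0.087], [0.462, 0.08, 0.088], [0.459, 0.079, 0.088], [0.461, 0.135, 0.089], [0.457, 0.14, 0.089], [0.462, 0.133, 0.09], [0.46, 0.133, 0.091], [0.46, 0.077, 0.091], [0.463, 0.086, 0.092], [0.461, 0.079, 0.092], [0.461, 0.131, 0.093], [0.456, 0.137, 0.093], [0.454, 0.087, 0.094], [0.464, 0.082, 0.094], [0.461, 0.134, 0.094], [0.456, 0.143, 0.095], [0.456, 0.139, 0.096], [0.463, 0.083, 0.096], [0.46, 0.077, 0.096], [0.46, 0.081, 0.098], [0.466, 0.082, 0.098], [0.455, 0.14, 0.099], [0.462, 0.135, 0.099], [0.455, 0.143, 0.1]]
board z 0.04647873411764817
side4 116
[[0.445, 0.135, 0.075], [0.458, 0.137, 0.076], [0.442, 0.136, 0.077], [0.462, 0.137, 0.08], [0.46, 0.138, 0.081], [0.451, 0.142, 0.083], [0.459, 0.135, 0.083], [0.459, 0.137, 0.083], [0.458, 0.143, 0.085], [0.45, 0.142, 0.085], [0.448, 0.142, 0.086], [0.457, 0.142, 0.087], [0.45, 0.141, 0.087], [0.442, 0.135, 0.087], [0.455, 0.144, 0.088], [0.459, 0.136, 0.089], [0.442, 0.136, 0.09], [0.449, 0.142, 0.091], [0.454, 0.142, 0.092], [0.451, 0.142, 0.093], [0.446, 0.142, 0.094], [0.446, 0.145, 0.094], [0.444, 0.143, 0.095], [0.46, 0.136, 0.095], [0.442, 0.136, 0.096], [0.451, 0.144, 0.096], [0.441, 0.135, 0.097], [0.454, 0.144, 0.098], [0.449, 0.144, 0.099]]
board z 0.044471870480992035
```

Both cameras' depth puts the fingertips at z ≈ 0.073-0.075, where the TCP reading and stated tool length imply 0.04-0.05. That is a disagreement of about 30 mm. The cameras place the board top correctly at 0.045, and there is no contact force, so I'll trust them and keep descending by feel.

Emit:
{"op": "arm_command", "data": {"increments": [[[0,0,0.2],0],[[0,0,0.4],0],[[0,0,0.5],0],[[0,0,0.5],0]]}}

```text
time: 5.35
ee_pos: [0.4515, 0.1084, 0.0354]
tcp_rot: [-179.6, 0.0, 93.5]
wrist_force: [0.1, -0.1, -0.1]
opening: 0.0429
```

```bash
cat > tip.py <<'E'
from h import *
import sys
o=get_obs();print(o['time'],o['ee_pos'].round(4),o['wrist_force'].round(1),o['q'].round(1))
for f in ('scene','side'):
    c=snap(f,f+sys.argv[1]+'.png');r=c['range_z'];K=c['K']
    v,u=np.mgrid[:420,:560];P=np.stack([(u-K[0,2])/K[0,0]*r,(v-K[1,2])/K[1,1]*r,r],-1)
    X=(P-c['t'])@c['R']; e=o['ee_pos']
    m=(r>0)&(abs(X[...,0]-e[0])<.014)&(abs(X[...,1]-e[1])<.06)&(X[...,2]<.12)&(c['frame'].max(-1)<115)
    Y=X[m];Y=Y[np.argsort(Y[:,2])];print(f,len(Y),Y[:8].round(3).tolist())
E
python3 tip.py 5
```

```text
5.35 [0.4515 0.1084 0.0354] [ 0.1 -0.1 -0.1] [ 13.5  -6.2 -19.9  76.6   0.   10. ]
scene 394 [[0.444, 0.086, 0.046], [0.44, 0.075, 0.048], [0.444, 0.132, 0.048], [0.446, 0.087, 0.064], [0.459, 0.134, 0.067], [0.462, 0.086, 0.067], [0.463, 0.084, 0.067], [0.461, 0.088, 0.07]]
side 247 [[0.441, 0.052, 0.042], [0.44, 0.095, 0.043], [0.439, 0.052, 0.043], [0.439, 0.05, 0.043], [0.44, 0.058, 0.043], [0.439, 0.078, 0.043], [0.441, 0.066, 0.043], [0.44, 0.084, 0.043]]
```

Emit:
{"op": "arm_command", "data": {"increments": [[[0,0,0.2],0],[[0,0,0.3],0],[[0,0,0.3],0]]}}

```text
time: 5.75
ee_pos: [0.4515, 0.1084, 0.0279]
tcp_rot: [-179.6, 0.0, 93.5]
wrist_force: [-0.5, -0.8, 0.0]
opening: 0.0425
```

Emit:
{"op": "arm_command", "data": {"increments": [[[0,0,0.06],0],[[0,0,0.06],0]]}}

```text
time: 5.95
ee_pos: [0.4514, 0.1083, 0.0262]
tcp_rot: [-179.6, 0.0, 93.5]
wrist_force: [-0.3, 0.1, -0.1]
opening: 0.0426
```

Emit:
{"op": "arm_command", "data": {"increments": [[[0,0,0.05],0],[[0,0,0.05],0]]}}

```text
time: 6.15
ee_pos: [0.4513, 0.1083, 0.0248]
tcp_rot: [-179.6, 0.0, 93.5]
wrist_force: [0.0, -0.3, -0.3]
opening: 0.0422
```

```bash
python3 tip.py 6; python3 - <<'E'
import cv2
cv2.imwrite('pics/side6c.png',cv2.resize(cv2.imread('pics/side6.png')[190:290,260:390],None,fx=6,fy=6))
E
```

```text
6.15 [0.4513 0.1083 0.0248] [ 0.  -0.3 -0.3] [ 13.5  -5.9 -20.9  75.5   0.   10. ]
scene 500 [[0.445, 0.087, 0.045], [0.454, 0.086, 0.045], [0.45, 0.077, 0.047], [0.449, 0.087, 0.047], [0.451, 0.079, 0.048], [0.448, 0.073, 0.049], [0.459, 0.132, 0.057], [0.459, 0.134, 0.057]]
side 266 [[0.441, 0.088, 0.042], [0.44, 0.117, 0.043], [0.439, 0.078, 0.043], [0.439, 0.088, 0.043], [0.438, 0.075, 0.043], [0.44, 0.12, 0.043], [0.438, 0.063, 0.044], [0.44, 0.069, 0.044]]
```

View pics/side6c.png

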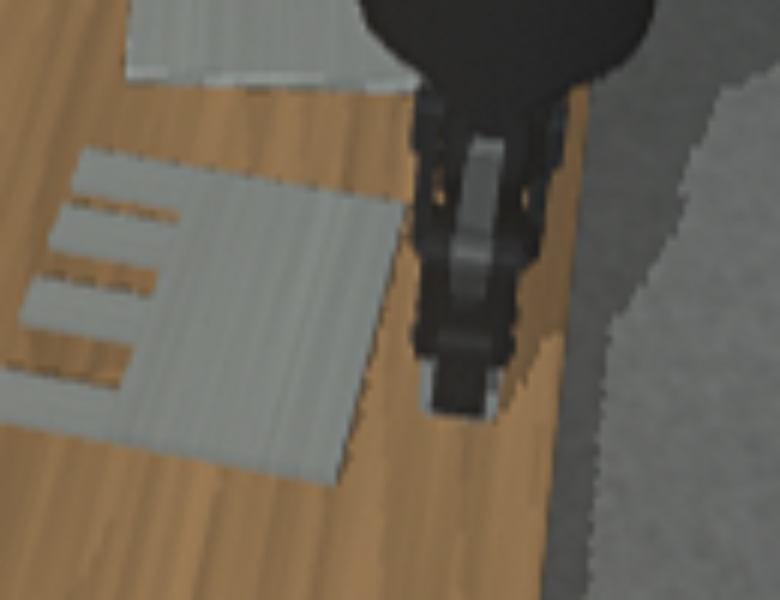

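The shadow now meets the tips at crop (495,415), with the tip about 5-7 mm above the board. I'll feel down in roughly 1.3 mm steps.

Emit:
{"op": "arm_command", "data": {"increments": [[[0,0,0.06],0],[[0,0,0.06],0]]}}

```text
time: 6.45
ee_pos: [0.4513, 0.1083, 0.0233]
tcp_rot: [-179.6, 0.0, 93.5]
wrist_force: [-0.5, -0.6, -0.2]
opening: 0.0427
```

Emit:
{"op": "arm_command", "data": {"increments": [[[0,0,0.05],0],[[0,0,0.05],0]]}}

```text
time: 6.65
ee_pos: [0.4512, 0.1083, 0.0219]
tcp_rot: [-179.6, 0.0, 93.5]
wrist_force: [0.3, 0.5, 0.1]
opening: 0.0426
```

Emit:
{"op": "arm_command", "data": {"increments": [[[0,0,0.05],0],[[0,0,0.05],0]]}}

```text
time: 6.85
ee_pos: [0.451, 0.1083, 0.0204]
tcp_rot: [-179.6, 0.1, 93.5]
wrist_force: [0.1, -0.1, 0.4]
opening: 0.0426
```

```bash
python3 tip.py 7 | head -1; python3 - <<'E'
import cv2
cv2.imwrite('pics/scene7c.png',cv2.resize(cv2.imread('pics/scene7.png')[140:240,280:410],None,fx=6,fy=6))
E
```

```text
6.85 [0.451  0.1083 0.0204] [ 0.1 -0.1  0.4] [ 13.5  -5.8 -21.2  75.    0.   10. ]
```

View pics/scene7c.png

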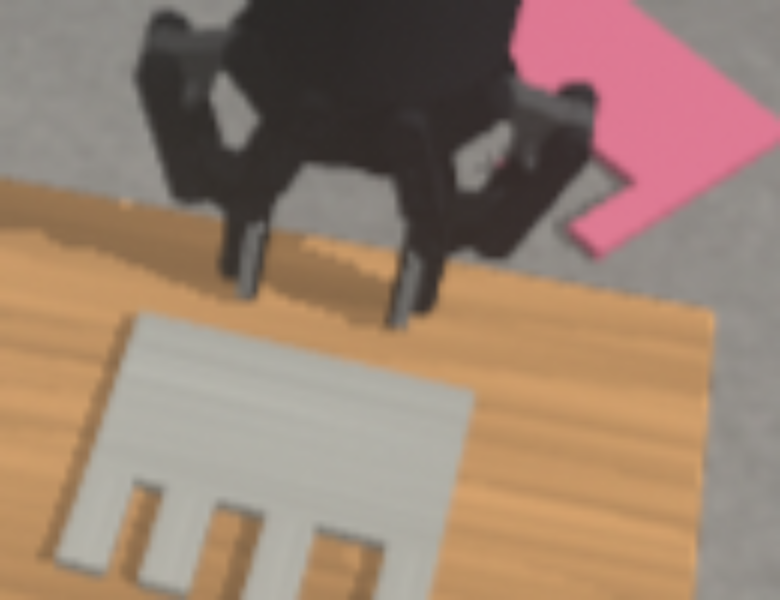

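Both tips (crop (395,325) and (245,297)) almost meet their shadows. I'll keep feeling down.

Emit:
{"op": "arm_command", "data": {"increments": [[[0,0,0.05],0],[[0,0,0.05],0]]}}

```text
time: 7.15
ee_pos: [0.4511, 0.1082, 0.0191]
tcp_rot: [-179.6, 0.1, 93.5]
wrist_force: [0.6, -0.4, -0.2]
opening: 0.043
```

Emit:
{"op": "arm_command", "data": {"increments": [[[0,0,0.05],0],[[0,0,0.05],0]]}}

```text
time: 7.35
ee_pos: [0.4512, 0.1083, 0.0182]
tcp_rot: [-179.6, 0.0, 93.5]
wrist_force: [-0.6, -0.2, 3.1]
opening: 0.0426
```

```bash
python3 tip.py 8 ; python3 - <<'E'
from h import *
c=dict(np.load('pics/scene7.png.npz'))
for z in (.045,.05,.055): print(cast(c,345.8,194.2,z).round(4),cast(c,321,189.3,z).round(4))
cv2.imwrite('pics/scene8c.png',cv2.resize(cv2.imread('pics/scene8.png')[140:240,280:410],None,fx=6,fy=6))
E
```

```text
7.35 [0.4512 0.1083 0.0182] [-0.6 -0.2  3.1] [ 13.5  -5.8 -21.4  74.7   0.   10. ]
scene 544 [[0.441, 0.144, 0.046], [0.449, 0.087, 0.046], [0.448, 0.143, 0.047], [0.447, 0.087, 0.047], [0.45, 0.13, 0.047], [0.455, 0.079, 0.048], [0.46, 0.133, 0.051], [0.462, 0.084, 0.051]]
side 299 [[0.44, 0.117, 0.042], [0.439, 0.124, 0.043], [0.44, 0.119, 0.043], [0.439, 0.115, 0.043], [0.439, 0.081, 0.043], [0.437, 0.09, 0.043], [0.438, 0.117, 0.044], [0.439, 0.101, 0.044]]
[0.4547 0.1345 0.045 ] [0.4572 0.0853 0.045 ]
[0.4588 0.1346 0.05  ] [0.4613 0.0858 0.05  ]
[0.463  0.1346 0.055 ] [0.4655 0.0862 0.055 ]
```

View pics/scene8c.png

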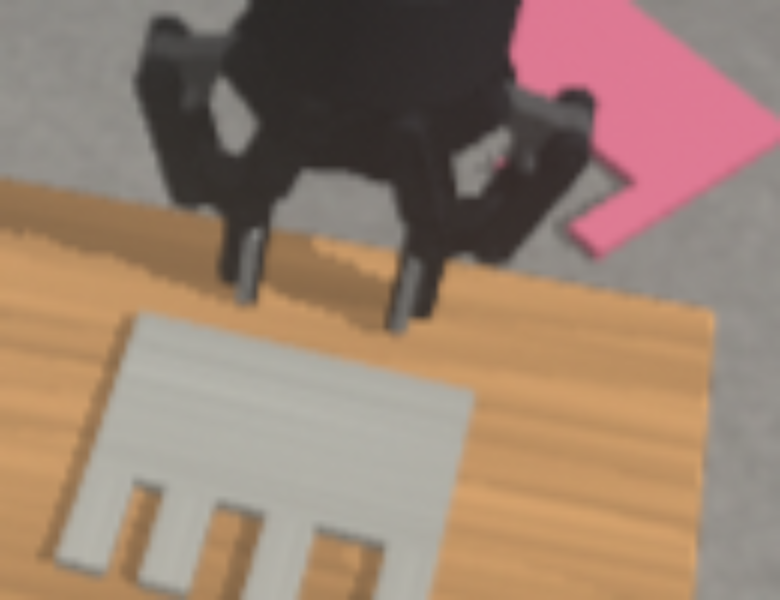

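Contact felt: 3 N at TCP z 0.018. I'll lift about 1.5 mm and push gently along tool y, which is board +x.

Emit:
{"op": "arm_command", "data": {"increments": [[[0,0,-0.06],0],[[0,0.2,-0.06],0],[[0,0.4,-0.06],0],[[0,0.6,-0.06],0],[[0,0.8,-0.06],0]]}}

```text
time: 7.95
ee_pos: [0.4711, 0.1094, 0.0193]
tcp_rot: [-179.5, 0.1, 93.5]
wrist_force: [-3.6, -1.6, 2.0]
opening: 0.0428
```

Emit:
{"op": "arm_command", "data": {"increments": [[[0,0.3,0],0],[[0,0.6,0],0],[[0,0.9,0],0],[[0,1.2,0],0],[[0,1.2,0],0]]}}

```text
time: 8.45
ee_pos: [0.5024, 0.1113, 0.019]
tcp_rot: [-179.6, 0.1, 93.5]
wrist_force: [-0.5, -0.1, 0.1]
opening: 0.0427
```

```bash
python3 tip.py 9 |head -1; python3 - <<'E'
import cv2
cv2.imwrite('pics/scene9c.png',cv2.resize(cv2.imread('pics/scene9.png')[130:310,200:420],None,fx=3.5,fy=3.3))
E
```

```text
8.45 [0.5024 0.1113 0.019 ] [-0.5 -0.1  0.1] [ 12.5   1.2 -14.6  74.6   0.    9. ]
```

View pics/scene9c.png

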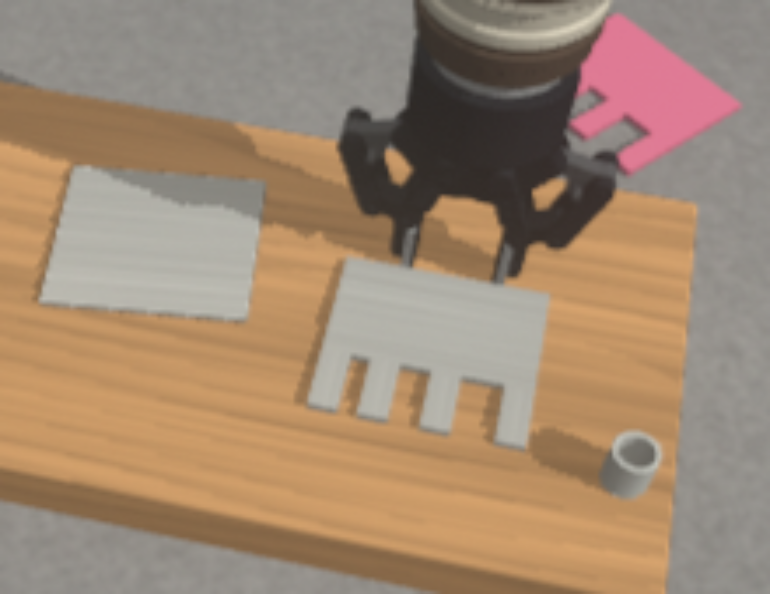

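The gauge slides and has squared itself against both fingers (near edge at crop (345,260)-(548,295)), clear of the ferrule. I'll push about 85 mm more, then measure.

Emit:
{"op": "arm_command", "data": {"increments": [[[0,0.3,0],0],[[0,0.6,0],0],[[0,0.9,0],0],[[0,1.2,0],0],[[0,1.5,0],0]]}}

```text
time: 9.05
ee_pos: [0.5396, 0.1135, 0.0187]
tcp_rot: [-179.6, 0.1, 93.5]
wrist_force: [-3.7, 0.2, 2.9]
opening: 0.0426
```

Emit:
{"op": "arm_command", "data": {"increments": [[[0,0.4,0],0],[[0,0.7,0],0],[[0,1.0,0],0],[[0,1.3,0],0],[[0,1.6,0],0]]}}

```text
time: 9.55
ee_pos: [0.5801, 0.116, 0.0184]
tcp_rot: [-179.6, 0.1, 93.5]
wrist_force: [-4.1, -0.8, 3.0]
opening: 0.0427
```

Emit:
{"op": "arm_command", "data": {"increments": [[[0,0.1,0],0],[[0,0.1,0],0]]}}

```text
time: 9.75
ee_pos: [0.5834, 0.1162, 0.0183]
tcp_rot: [-179.6, 0.1, 93.5]
wrist_force: [0.3, -0.9, -0.2]
opening: 0.0427
```

```bash
python3 tip.py 10 |head -1; python3 - <<'E'
import cv2
cv2.imwrite('pics/scene10c.png',cv2.resize(cv2.imread('pics/scene10.png')[130:330,200:420],None,fx=3.5,fy=3))
cv2.imwrite('pics/side10c.png',cv2.resize(cv2.imread('pics/side10.png')[150:330,170:390],None,fx=3.5,fy=3.3))
E
```

```text
9.75 [0.5834 0.1162 0.0183] [ 0.3 -0.9 -0.2] [11.3 12.  -2.9 75.5 -0.   7.8]
```

View pics/scene10c.png

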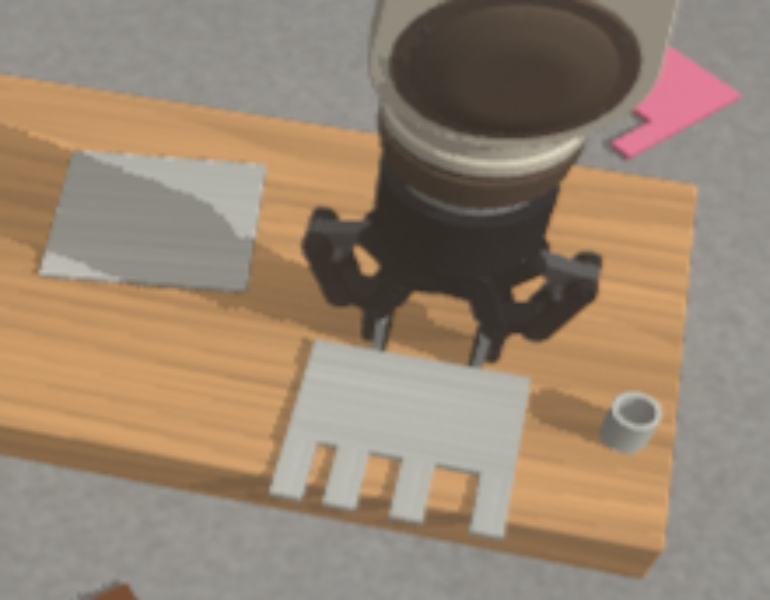

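View pics/side10c.png

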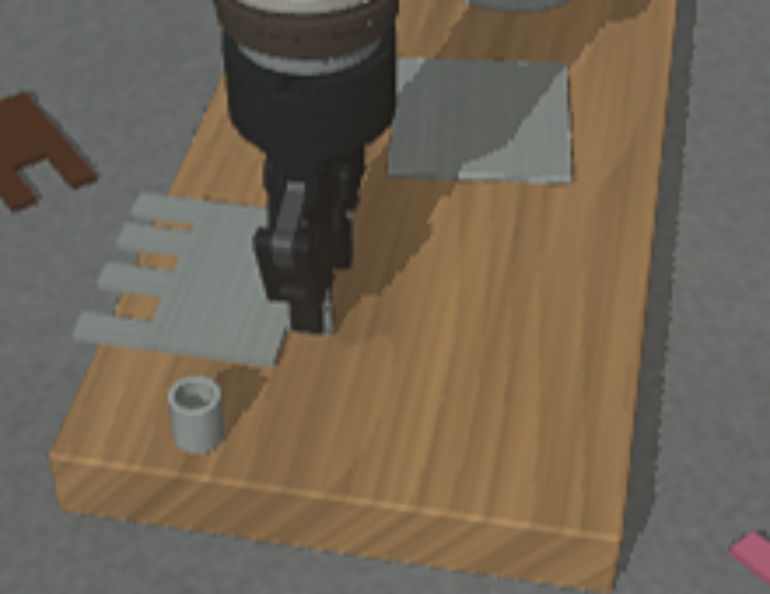

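Square and overhanging. I'll quantify the overhang from both views.

```bash
cat > g.py <<'E'
from h import *
import sys
yaw=np.radians(3.5);O=np.array([.563,-.049]);bx=np.array([np.cos(yaw),np.sin(yaw)]);by=np.array([-bx[1],bx[0]])
for f in ('scene','side'):
    c=dict(np.load(f'pics/{f}{sys.argv[1]}.png.npz'))
    s=.0005;P=c['K']@np.c_[c['R'],c['t']]
    def rect(z): # board-frame window x -.15..+.25, y .06...26
        M=np.zeros((4,3));M[:2,0]=bx*s;M[:2,1]=by*s;M[:2,2]=O+bx*-.15+by*.06;M[2,2]=z;M[3,2]=1
        return cv2.warpPerspective(c['frame'],np.linalg.inv(P@M),(800,400))
    im=rect(.05);cv2.imwrite(f'pics/r{f}{sys.argv[1]}.png',im[:,:,::-1])
    # steel: low saturation, bright
    h=cv2.cvtColor(im,cv2.COLOR_RGB2HSV);m=cv2.inRange(h,(0,0,130),(180,55,255))
    m=cv2.morphologyEx(m,cv2.MORPH_OPEN,np.ones((7,7)))
    k=max(cv2.findContours(m[:,:],cv2.RETR_EXTERNAL,cv2.CHAIN_APPROX_NONE)[0],key=cv2.contourArea)
    r=cv2.minAreaRect(k);print(f,'gauge c in board',np.array(r[0])*s+[-.15,.06],'size',np.array(r[1])*s,'rel ang',r[2])
    w=cv2.cvtColor(rect(.045),cv2.COLOR_RGB2HSV);w=cv2.inRange(w,(5,90,100),(22,255,255))
    # far edge, last wood pixel in rows beyond the gauge
    print(' wood end x by y:',[(round(.06+i*s,3),round(-.15+np.where(w[i]>0)[0].max()*s,4)) for i in range(5,400,40) if w[i].any()])
E
python3 g.py 10
```

```text
scene gauge c in board [0.1995  0.15975] size [0.1995 0.1   ] rel ang 90.0
 wood end x by y: [(0.062, np.float64(0.2495)), (0.082, np.float64(0.2475)), (0.103, np.float64(0.1465)), (0.122, np.float64(0.146)), (0.143, np.float64(0.146)), (0.163, np.float64(0.146)), (0.182, np.float64(0.146)), (0.203, np.float64(0.146)), (0.223, np.float64(0.1455)), (0.242, np.float64(0.146))]
side gauge c in board [0.07587769 0.17337761] size [0.08262174 0.03684006] rel ang 89.39690399169922
 wood end x by y: [(0.062, np.float64(0.129)), (0.082, np.float64(0.129)), (0.103, np.float64(0.026)), (0.122, np.float64(0.1285)), (0.143, np.float64(0.0075)), (0.163, np.float64(0.012)), (0.182, np.float64(0.1295)), (0.203, np.float64(0.041)), (0.223, np.float64(0.129)), (0.242, np.float64(0.1285))]
```

```bash
python3 -c "
import cv2,numpy as np
cv2.imwrite('pics/rr10.png',np.vstack([cv2.imread('pics/rscene10.png')[:290],cv2.imread('pics/rside10.png')[:290]]))"
```

```text
(no output)
```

View pics/rr10.png

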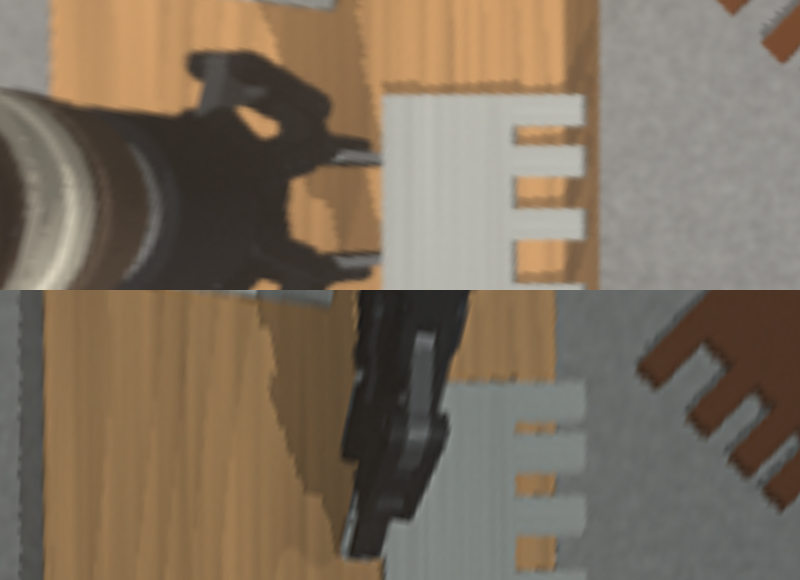

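In the rectified pictures (0.5 mm per pixel, board frame) both views put the near edge at px 383 and the tips at px 585, so the centre is at x ≈ 0.092. The board's far edge is at about 0.129, so the overhang is 13-14 mm. I'll push 20 mm more.

Emit:
{"op": "arm_command", "data": {"increments": [[[0,0.2,-0.02],0],[[0,0.4,-0.02],0],[[0,0.6,-0.02],0],[[0,0.8,-0.02],0],[[0,0.8,-0.02],0]]}}

```text
time: 10.35
ee_pos: [0.6038, 0.1174, 0.0186]
tcp_rot: [-179.6, 0.1, 93.5]
wrist_force: [-0.6, 0.7, 0.2]
opening: 0.0429
```

```bash
python3 tip.py 11 |head -1; python3 g.py 11 >/dev/null; python3 -c "
import cv2,numpy as np
cv2.imwrite('pics/rr11.png',np.vstack([cv2.imread('pics/rscene11.png')[:290],cv2.imread('pics/rside11.png')[:290]]))"
```

```text
10.35 [0.6038 0.1174 0.0186] [-0.6  0.7  0.2] [11.  14.7  0.3 76.  -0.   7.5]
```

View pics/rr11.png

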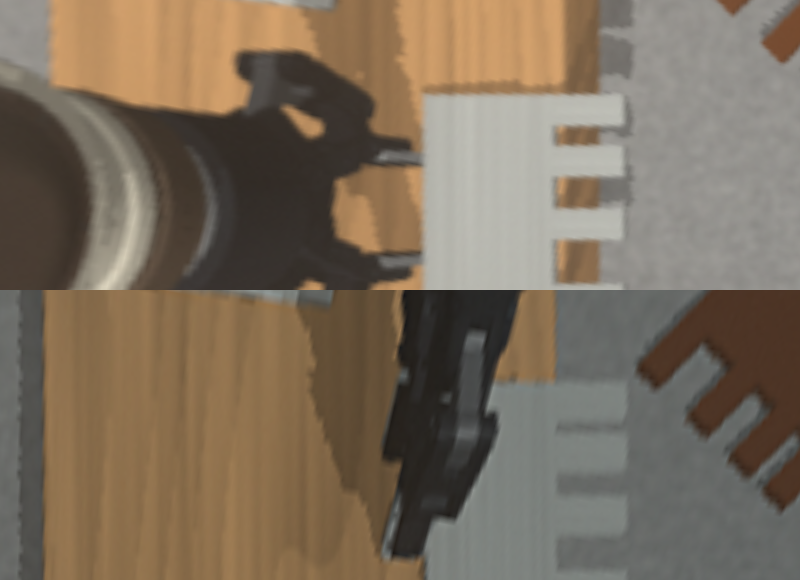

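Both views now show tips at px 625 and the near edge at px 424. The centre is at x ≈ 0.112 with about 33 mm overhang, the notch roots on the board edge, and the gauge square. I'll back off and lift clear.

Emit:
{"op": "arm_command", "data": {"increments": [[[0,-0.3,0],0],[[0,-0.8,-0.1],0],[[0,-1.2,-1],0],[[0,-1.2,-2.5],0],[[0,-1.2,-4],0]]}}

```text
time: 10.95
ee_pos: [0.5729, 0.1157, 0.12]
tcp_rot: [-179.6, 0.1, 93.5]
wrist_force: [1.6, -0.5, 0.2]
opening: 0.0427
```

Emit:
{"op": "arm_command", "data": {"increments": [[[0,-1,-1],0],[[0,-2,-1],0],[[0,-3,-1],0],[[0,-4,-1],0],[[0,-4,-1],0]]}}

```text
time: 11.45
ee_pos: [0.471, 0.1094, 0.1465]
tcp_rot: [-179.6, 0.1, 93.5]
wrist_force: [0.9, -0.5, 0.9]
opening: 0.0423
```

```bash
python3 tip.py 12 |head -1; python3 g.py 12; python3 - <<'E'
from m import *
for n in ('scene','side'): meas(dict(np.load(f'pics/{n}12.png.npz')))
E
```

```text
11.45 [0.471  0.1094 0.1465] [ 0.9 -0.5  0.9] [13.1 -4.5 -6.1 88.8  0.   9.6]
scene gauge c in board [0.15575 0.15975] size [0.1995 0.1875] rel ang 90.0
 wood end x by y: [(0.062, np.float64(0.2495)), (0.082, np.float64(0.2475)), (0.103, np.float64(0.146)), (0.122, np.float64(0.057)), (0.143, np.float64(0.0575)), (0.163, np.float64(0.146)), (0.182, np.float64(0.146)), (0.203, np.float64(0.0575)), (0.223, np.float64(0.1455)), (0.242, np.float64(0.146))]
side gauge c in board [0.09036218 0.16091742] size [0.05163553 0.11016756] rel ang 0.38196617364883423
 wood end x by y: [(0.062, np.float64(0.129)), (0.082, np.float64(0.129)), (0.103, np.float64(0.062)), (0.122, np.float64(0.0625)), (0.143, np.float64(0.0625)), (0.163, np.float64(0.062)), (0.182, np.float64(0.0625)), (0.203, np.float64(0.0625)), (0.223, np.float64(0.129)), (0.242, np.float64(0.1285))]
plate c [0.657  0.1191] size [0.0853 0.1108] ang 3.6 fill 0.89
[[0.6109, 0.1717], [0.618, 0.0611], [0.7031, 0.0665], [0.6961, 0.1771]]
plate c [ 0.5365 -0.0466] size [0.102  0.1104] ang 11.1 fill 0.98
[[0.4759, -0.0022], [0.4971, -0.110
[... 358 characters left out ...]
3], [0.692, 0.237], [0.677, 0.247], [0.417, 0.23]]
plate c [0.6493 0.1193] size [0.0663 0.115 ] ang 3.5 fill 0.98
[[0.6127, 0.1746], [0.6197, 0.0599], [0.6859, 0.0639], [0.6789, 0.1787]]
plate c [ 0.5367 -0.0453] size [0.1001 0.1161] ang 11.0 fill 0.77
[[0.4764, 0.0021], [0.4986, -0.1118], [0.5969, -0.0927], [0.5747, 0.0212]]
plate c [ 0.5703 -0.206 ] size [0.0634 0.1084] ang 8.4 fill 0.75
[[0.531, -0.157], [0.5468, -0.2643], [0.6096, -0.255], [0.5938, -0.1478]]
board [ 0.5623 -0.0331] [0.258 0.605] 3.4771366119384766
[[0.4152, 0.261], [0.4519, -0.3429], [0.7094, -0.3273], [0.6727, 0.2766]]
poly [[0.708, -0.326], [0.674, 0.248], [0.656, 0.275], [0.418, 0.26], [0.451, -0.32], [0.594, -0.334]]
```

View pics/side12.png

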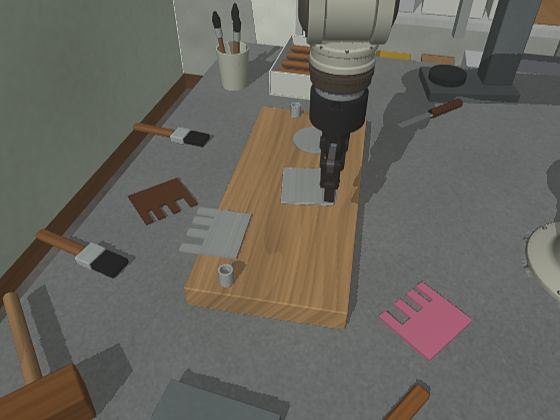

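The gauge lies flat with its notched end over the far edge (side px (215,232)). Its near edge is at board x ≈ 0.062 and its angle is within 0.5°. The plain plate and disc haven't moved, and the gripper is clear. Handing in.

```bash
python3 -c "
from h import *
print(job_done())"
```

```text
the job is handed in; nothing more can be done
None
```

I slid the steel three-notch gauge to the board's far long edge without lifting it, using both half-open fingertips behind its solid edge. Then I backed off, lifted clear and handed the job in at about 11.5 s.

**Last checks:**
- **Position:** both cameras put the gauge centre at about 0.112 m in the board frame, so about 33 mm sticks out past the edge. It is square to the edge within about 0.5° and looks flat.
- **Other plates:** the plain plate measured the same within 0.3 mm. The round plate was unchanged in the scene view, but the arm partly hid it in the side view.
- **Forces:** no wrist force I read was above about 5 N.

**Disagreements:**
- **Fingertip height:** the fingertips touched the board when the reported TCP height was 0.018 m. They were about 27 mm behind the reported TCP, although the tool description puts them up to 11 mm ahead. The cameras and the contact force agreed with each other, so I went by those.
- **Automatic gauge fit:** it gave wrong boxes at the end, because grey bench and the board outline got mixed into the mask. I took the final overhang from edge positions in the straightened pictures instead.

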